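# Draw a dispenser plunger up to its green band and hold it

### The job

On the dispenser with the blue knob, lift off the clear dust cover and stand it upright on the round black pad. Then take the blue plunger button and draw the plunger straight up, without dragging, tipping or lifting the dispenser, until the whole green band has come out above the barrel rim but none of the red band shows, and finish still holding it there, steady, in the gripper. Leave the orange dispenser and the other things alone.

Things in the scene. Friction and masses are not known exactly. Their poses are not given: they have to be found in the camera images.
- stand: the dispenser with blue parts: a loose, weighted (1.6 kg) round grey foot, 110 mm across and 24 mm high, with an upright glass barrel (26 mm outside, bore 16.4 mm wide and 75 mm deep) whose white collar (56 mm wide, top at 101 mm) carries the dust cover; 105 mm high without plunger and cover. Origin: centre of the underside, z axis up along the bore
- rim (a point): centre of the barrel rim (mouth of the bore), 105 mm above the underside of the stand; its axes are the stand's, z up along the bore
- cover_knob (a point): centre of the blue gripping knob (upright cylinder 20 mm across, 22 mm high) on top of the loose clear dust cover, an upside-down cup; z axis up along the cover. The cover's lower rim lies 72 mm below this point and at first rests on the collar; lift it straight up, at least 60 mm, to clear the plunger button
- cover: the dust cover: 42 mm wide (44 mm at its lower rim, 36 mm inside), 83 mm high with the knob, 50 g, with 3 mm play round the barrel rim and 5 mm round the plunger button; origin at the centre of its lower rim, z axis up
- button (a point): centre of the blue plunger button (upright cylinder 26 mm across, 26 mm high), under the dust cover at first; with the plunger fully down it stands 31 mm above the rim, and there are 18 mm of bare rod between the rim and the button. z axis up along the plunger
- plunger: the plunger: loose steel rod 15 mm across, 93 mm long, with the blue button on top, about 0.14 kg; it runs in the bore with 1.4 mm of play, is fully down at first and falls back if let go. Origin: centre of the rod's lower end; z axis up along the rod
- green_low (a point): centre of the rod at the lower edge of the green band (band 12 mm high), 71 mm below the button centre; 40 mm below the rim when the plunger is fully down
- red_top (a point): centre of the rod at the upper edge of the red band, 12 mm below the lower edge of the green band; 52 mm below the rim when the plunger is fully down, so a draw of 40 to 52 mm is right
- pad: fixed round black rubber pad, 130 mm across and 3 mm thick, lying on the worktop with nothing on it; origin: centre of its underside
- spare: the other dispenser, of the same shape and with orange knob, cover and button locked in place, 184 mm high; origin: centre of its underside. To be left alone
- blue_tips: closed blue tip box, 95x124x76 mm, a bystander; origin: centre of its underside
- blue_cap_bottle: small bottle with a blue cap, 46 mm wide, 96 mm high, a bystander; origin: centre of its underside
- white_cup: white sample cup with a white lid, 62 mm wide, 66 mm high, a bystander; origin: centre of its underside

How it is judged:
On the way:
1. the dust cover stands upright on the pad, let go (horizontal distance between cover and pad below 0.05 m and z of cover in the frame of pad below 0.008 m and angle between cover's own z axis and vertical below 0.1 rad and contact force between cover and the fingers below 0.05 N), for 0.2 s.
At the end, for the whole second after the job is handed in: gripper holds the plunger still (under 10 mm/s) in line in the bore, green band's lower edge above the rim, red band's upper edge below it (to 1 mm); blue dispenser flat, within 25 mm of its start; cover upright on the pad, within 50 mm of its centre (z of green_low in the frame of rim above -0.001 m and z of red_top in the frame of rim below 0.001 m and horizontal distance between green_low and rim below 0.004 m and angle between the z axis of plunger and the z axis of stand, either way round below 0.08 rad and contact force between the fingers and plunger above 1 N and linear speed of plunger below 0.01 m/s and height (world z) of stand below 0.004 m and angle between stand's own z axis and vertical below 0.05 rad and distance of stand from where it was at the start of the episode below 0.025 m and horizontal distance between cover and pad below 0.05 m and z of cover in the frame of pad below 0.008 m and angle between cover's own z axis and vertical below 0.1 rad); the arm keeps its last pose, push and grip.
It fails at once if the plunger is pulled right out of the bore (z of plunger in the frame of rim above 0 m).
It fails at once if the blue dispenser is lifted or tipped, or dragged more than 40 mm (height (world z) of stand above 0.012 m or angle between stand's own z axis and vertical above 0.15 rad or distance of stand from where it was at the start of the episode above 0.04 m).
It fails at once if the plunger is forced in the bore (over 40 N) (contact force between plunger and stand above 40 N).
It fails at once if the orange dispenser or another bystander is moved by more than 15 mm (distance of any of spare, blue_tips, blue_cap_bottle, white_cup from where it was at the start of the episode above 0.015 m).
It also fails if it takes over 51 s, if anything falls off the work surface, if the arm or the gripper's body presses on something with over 40 N, if the wrist force passes 120 N, or if a joint passes its speed limit or range.

### The arm

A 7-joint arm with a two-finger parallel gripper is mounted at the origin on a cart in front of the work surface, level with it; the furniture and walls round the work are solid. World frame = base frame: x ahead of the robot, y to its left, z up, the work surface at z = 0. Lengths are in m, angles in rad, forces in N, time in s.
With the tool pointing down it reaches from about 0.4 to 0.85 m from the base axis. Payload 6.9 kg.
Tool frame: the origin (TCP) lies midway between the tips of the shut fingers; the grasp point (between the pads) lies behind it (ctrl.pinch_z is the z of the grasp point in the tool frame, in m); z points along the fingers, y is the direction in which the jaws open and shut (so a half turn about z gives the same grasp; the last joint's range is limited). The gripper opens to 85 mm and grips with 20 to 120 N. Pads are 22 mm wide; open, the fingers measure 114 mm over their backs; the gripper's body (76 mm by 85 mm) begins 54 mm behind the grasp point. The pads swing forward as they close: fully open they stand 13 mm farther back than shut.
Start: joints at [-1.105, 0.507, -0.238, 1.5, 0.126, 1.149, -0.155], TCP at [0.22, 0.585, 0.231] pointing down, gripper open.
Joint ranges: [-3.08, 3.08], [-0.24, 2.05], [-1.43, 1.35], [0, 2.5], [-1.52, 4.66], [0.17, 1.96], [-2.89, 2.89]. Speed limits (rad/s): [2.39, 2.39, 3.14, 3.14, 3.14, 3.14, 3.14].

### API

Orientations are given as a unit quaternion [w, x, y, z].
In Python, from station import ctrl, get_state, vision, ticket, models gives the robot as it stands. Calls block until the motion is done:
- ctrl.movep(position, orientation): joint-space move of the TCP to a pose.
- ctrl.movel(position, frame=None, max_speed=0.15): straight line of the TCP; frame=None keeps the orientation; max_speed is the mean speed in m/s.
- ctrl.set_joints(angles): joint-space move.
- ctrl.ungrasp() and ctrl.close_gripper(force=None): open the fingers fully, or close them until they stop; force is the grip in N (None keeps the last).
- ctrl.pause(seconds).
- ctrl.ik(position, orientation): joint angles nearest the present ones, or None.
- get_state(): the state.
- vision.grab_frame(name): name is "scene" or "top" or "wrist"; returns (picture, depth): 420x560x3 uint8, blue, green, red; 420x560 float32, m along the optical axis (not along the pixel's ray), 0 where there is no reading.
- vision.camera_info(name): a dict with "mtx" (3x3 intrinsics, pixels), "R" (3x3) and "t" (3): a world point X has camera coordinates R X + t; the wrist camera has in their place "hand_eye" (4x4, takes a point from camera to tool coordinates, whose origin is the TCP and whose axes are the flange's). Camera axes: x right, y down, z forward; pixel columns grow to the right and rows downward; lengths in m; the calibration is good to about 2 mm. A picture is of the moment at which its call begins: read the wrist's pose just before it. camera_info takes no time and is no camera call.
A pose or a line that the arm cannot do raises ctrl.Unreachable and nothing moves.
- ticket.close_job(): hands the job in, once; it reports no verdict.
Trained networks look in the newest picture that a camera, given by its name, has taken for a name from the list of things; names that differ only in an ending like _2 or _b are one class to them, and where a whole thing is asked for, a point or a joint stands for the part that bears it (a point fixed in the world has none). Each returns a list of dicts, best first, with "p" (0 to 1); they miss things now and then, are a little off and sometimes report something else, mostly with a low value. They report only what shows in the picture. A call takes as long as a camera call.
- models.recognise(camera, target): "point" ([column, row] in pixels, amid what is visible of it).
- models.masks_of(camera, target): "mask" (420x560 bool, what is visible of it) and "point" ([column, row] in pixels, amid what is visible of it).
The state is a dict: "time": time; "qpos": joint angles; "qd": joint speeds; "tau": joint torques, N m; "tcp_pos": TCP position; "eef_rot": TCP orientation; "contact_force": force on the tool from outside, world axes, zero at the start; "wrist_torque": the same for the moment, N m; "width": finger opening in m.
Only numpy, scipy, OpenCV 4.12 (cv2) and the standard library are available. Lean on these libraries where they do the work, as an engineer would, in place of code of your own. Each camera call takes 0.05 s, during which the arm holds its last target. There are 200 camera calls.

## Working session

There is one attempt and no reset: what is moved stays moved. The work goes in short steps, each a Python script; the robot and the scene stay as the last script left them, time stands still between calls to the robot, and variables do not carry over. Pictures are saved under pics/ and viewed, about 8 in all and at most 12, crops included, and the job is handed in when it is done.

```bash
ls; mkdir -p pics; cat > h.py <<'E'
import numpy as np, cv2
from station import ctrl, get_state, vision, ticket, models
from scipy.spatial.transform import Rotation as Ro
def cloud(cam, depth):
    i=vision.camera_info(cam); K=np.array(i["mtx"]); v,u=np.indices(depth.shape)
    P=np.stack([(u-K[0,2])/K[0,0]*depth,(v-K[1,2])/K[1,1]*depth,depth],-1)
    return (P-np.array(i["t"]))@np.array(i["R"])   # R^T (P-t)
E
python3 - <<'E'
from h import *
print({k:np.round(v,3) if k!='time' else v for k,v in get_state().items()}, ctrl.pinch_z)
ims=[]
for c in("scene","top"):
    im,d=vision.grab_frame(c); ims.append(im); X=cloud(c,d)
    np.savez(f"{c}.npz",im=im,d=d,X=X)
    i=vision.camera_info(c);print(c,np.round(-np.array(i["R"]).T@np.array(i["t"]),3))
    for t in("cover_knob","cover","stand","pad","spare","button","blue_tips","blue_cap_bottle","white_cup"):
        for r in models.masks_of(c,t)[:2]:
            m=r["mask"]&(d>0); P=X[m]
            print(c,t,round(r["p"],2),np.round(r["point"]),m.sum(),np.round(np.median(P,0),3) if len(P) else'', np.round(np.percentile(P,[2,98],axis=0),3).tolist() if len(P) else '')
    cv2.imwrite(f"pics/{c}0.png",im)
E
```

```text
pics
{'time': 0.0, 'qpos': array([-1.106,  0.508, -0.238,  1.501,  0.126,  1.149, -0.155]), 'qd': array([ 0.002,  0.   , -0.001,  0.   , -0.   , -0.001, -0.   ]), 'tau': array([ 1.0000e-03, -6.2059e+01, -2.1870e+00, -2.4965e+01,  1.3000e-02,
        1.2000e-02,  0.0000e+00]), 'tcp_pos': array([0.22 , 0.584, 0.23 ]), 'eef_rot': array([-0.   ,  0.179,  0.984, -0.001]), 'contact_force': array([-0.685, -0.694,  0.163]), 'wrist_torque': array([ 0.022,  0.007, -0.002]), 'width': np.float64(0.085)} -0.0187
scene [ 0.073 -0.273  0.786]
scene cover_knob 0.85 [379. 286.] 904 [ 0.495 -0.188  0.155] [[0.485, -0.206, 0.102], [0.52, -0.166, 0.185]]
scene cover 0.72 [376. 284.] 901 [ 0.495 -0.188  0.155] [[0.485, -0.206, 0.003], [0.585, -0.166, 0.185]]
scene stand 0.64 [370. 319.] 2253 [ 0.489 -0.194  0.025] [[0.453, -0.236, 0.011], [0.539, -0.138, 0.102]]
scene pad 0.84 [290. 257.] 2188 [0.555 0.021 0.004] [[0.498, -0.035, 0.0], [0.615, 0.081, 0.007]]
scene pad 0.62 [303. 182.] 649 [0.727 0.102 0.059] [[0.717, 0.086, 0.001], [0.806, 0.129, 0.098]]
scene spare 0.56 [173. 234.] 2437 [0.442 0.243 0.0
[... 1152 characters left out ...]
.] 394 [ 0.731 -0.015  0.065] [[0.705, -0.041, 0.022], [0.76, 0.013, 0.07]]
top button 0.53 [165. 187.] 1671 [0.665 0.383 0.075] [[0.614, 0.323, 0.0], [0.722, 0.45, 0.079]]
top button 0.18 [376. 247.] 249 [ 0.505 -0.177  0.158] [[0.488, -0.204, 0.109], [0.521, -0.165, 0.186]]
top blue_tips 0.75 [359. 247.] 790 [ 0.504 -0.169  0.024] [[0.456, -0.221, 0.018], [0.554, -0.135, 0.102]]
top blue_tips 0.72 [164. 190.] 1572 [0.663 0.385 0.075] [[0.614, 0.324, 0.014], [0.716, 0.448, 0.08]]
top blue_cap_bottle 0.4 [290. 232.] 1470 [0.558 0.021 0.003] [[0.501, -0.036, -0.002], [0.615, 0.079, 0.008]]
top white_cup 0.69 [304. 166.] 415 [ 0.731 -0.012  0.065] [[0.705, -0.041, 0.013], [0.762, 0.013, 0.07]]
```

```bash
python3 - <<'E'
import numpy as np,cv2
from scipy.optimize import least_squares
for c in("scene","top"):
    f=np.load(c+".npz");X=f["X"];d=f["d"]
    loc=(d>0)&(np.hypot(X[...,0]-.505,X[...,1]+.185)<.09)
    z=X[...,2]
    for n,lo,hi in(("knobtop",.18,.19),("covertop",.156,.166),("collartop",.097,.105),("foottop",.018,.03)):
        P=X[loc&(z>lo)&(z<hi)]
        if len(P): print(c,n,len(P),np.round(P.min(0),4),np.round(P.max(0),4),"mid",np.round((P.min(0)+P.max(0))/2,4),np.round(P.mean(0),4))
    # pad
    h=f["im"].max(-1)<75
    P=X[h&(d>0)&(np.hypot(X[...,0]-.556,X[...,1]-.021)<.09)&(z<.015)]
    print(c,"pad",np.percentile(P,[1,99],axis=0).mean(0).round(4),len(P))
s=cv2.imread("pics/scene0.png");t=cv2.imread("pics/top0.png")
cv2.imwrite("pics/a.png",cv2.resize(np.hstack([s[120:400,120:460],t[120:400,130:430]]),None,fx=1.25,fy=1.25))
E
```

```text
scene knobtop 105 [ 0.4951 -0.1953  0.1804] [ 0.5154 -0.1765  0.1883] mid [ 0.5052 -0.1859  0.1844] [ 0.5048 -0.1859  0.1843]
scene covertop 281 [ 0.485  -0.2064  0.1561] [ 0.524  -0.165   0.1659] mid [ 0.5045 -0.1857  0.161 ] [ 0.5006 -0.1871  0.1597]
scene collartop 231 [ 0.4781 -0.2129  0.0976] [ 0.5273 -0.1584  0.105 ] mid [ 0.5027 -0.1857  0.1013] [ 0.4937 -0.189   0.1019]
scene foottop 1581 [ 0.4516 -0.2405  0.0181] [ 0.5532 -0.131   0.0299] mid [ 0.5024 -0.1858  0.024 ] [ 0.492  -0.1887  0.0246]
scene pad [0.5566 0.0221 0.0036] 2113
top knobtop 44 [ 0.498  -0.194   0.1803] [ 0.513  -0.1765  0.1865] mid [ 0.5055 -0.1853  0.1834] [ 0.5053 -0.1855  0.1834]
top covertop 132 [ 0.4855 -0.206   0.156 ] [ 0.5262 -0.1667  0.1642] mid [ 0.5059 -0.1864  0.1601] [ 0.5056 -0.1835  0.1589]
top collartop 94 [ 0.4799 -0.2007  0.0971] [ 0.5311 -0.1592  0.1045] mid [ 0.5055 -0.1799  0.1008] [ 0.5046 -0.1744  0.1007]
top foottop 719 [ 0.4535 -0.2356  0.0182] [ 0.5601 -0.1314  0.0299] mid [ 0.5068 -0.1835  0.0241] [ 0.505  -0.1746  0.0235]
top pad [0.5578 0.0232 0.0027] 1501
```

View pics/a.png

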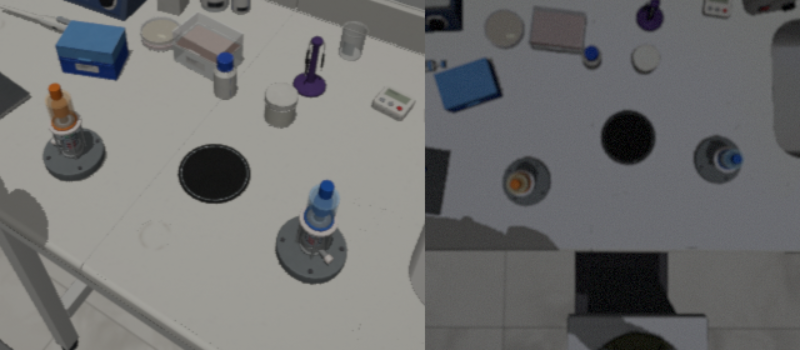

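```bash
cat >> h.py <<'E'
def st(tag=""):
    s=get_state(); print(tag,round(s["time"],2),np.round(s["tcp_pos"],4),"q",np.round(s["eef_rot"],3),"F",np.round(s["contact_force"],2),"w",round(float(s["width"]),4)); return s
KX,KY=.505,-.1857; PX,PY=.557,.0225
E
python3 - <<'E'
from h import *
st()
best=None
for yaw in np.deg2rad(np.arange(0,180,15)):
    o=np.array([0,np.cos(yaw/2),np.sin(yaw/2),0])
    J=[ctrl.ik(p,o) for p in([KX,KY,.27],[KX,KY,.119],[PX,PY,.067])]
    if any(j is None for j in J): continue
    q=np.array(get_state()["qpos"]); c=np.abs(np.array(J)-q)[:,1:].max(); print(round(np.rad2deg(yaw)),round(c,2))
    if best is None or c<best[0]: best=(c,o,J)
print(best[1],np.round(best[2],2)); np.save("o.npy",best[1])
p=np.array(get_state()["tcp_pos"]); ctrl.movel(p+[0,0,.06],max_speed=.2)
ctrl.movep([KX,KY,.26],best[1]); st("above")
ctrl.movel([KX,KY,.166],max_speed=.1); st("down")
im,d=vision.grab_frame("scene"); cv2.imwrite("pics/b.png",cv2.resize(im[150:390,260:500],None,fx=2.2,fy=2.2))
E
```

```text
1.0 [0.2201 0.585  0.2313] q [-0.     0.179  0.984 -0.   ] F [ 0.26 -0.55  0.51] w 0.0853
0 1.09
15 0.97
30 0.92
45 0.87
60 0.82
75 0.82
90 0.83
105 1.04
120 1.27
135 1.5
150 1.73
165 1.95
[0.        0.8660254 0.5       0.       ] [[-0.07  0.38  0.55  1.67 -0.21  1.15  0.01]
 [-0.07  0.56  0.58  1.89 -0.41  0.82  0.2 ]
 [-0.29  0.61  0.32  1.89 -0.29  0.69 -0.33]]
above 4.34 [ 0.5055 -0.1847  0.2599] q [-0.     0.866  0.501  0.   ] F [ 0.17  0.25 -0.84] w 0.0855
down 5.43 [ 0.5053 -0.1859  0.1665] q [0.    0.866 0.5   0.   ] F [ 0.49 -0.55 -0.29] w 0.0853
```

View pics/b.png

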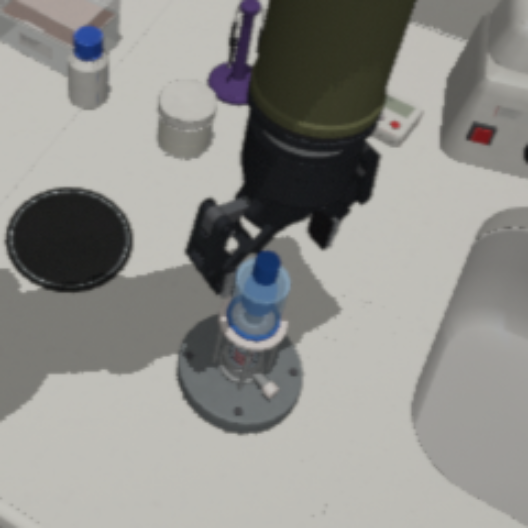

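The knob (about 265,265) sits between the open fingers with nothing touching, so I'll grip and lift.

```bash
python3 - <<'E'
from h import *
ctrl.close_gripper(force=30); st("closed")
ctrl.movel([KX,KY,.19],max_speed=.04); st("l1")
ctrl.movel([KX,KY,.265],max_speed=.08); st("l2")
im,d=vision.grab_frame("scene"); X=cloud("scene",d)
z=X[...,2]; P=X[(d>0)&(np.hypot(X[...,0]-KX,X[...,1]-KY)<.06)]
for lo,hi in((.018,.03),(.097,.105),(.145,.153)):
    Q=P[(P[:,2]>lo)&(P[:,2]<hi)]; print(lo,len(Q),((Q.min(0)+Q.max(0))/2).round(4),Q.min(0).round(3),Q.max(0).round(3))
cv2.imwrite("pics/c.png",cv2.resize(im[150:390,260:500],None,fx=2.2,fy=2.2))
E
```

```text
closed 6.1 [ 0.5051 -0.1857  0.1662] q [0.    0.866 0.5   0.   ] F [-0.4  0.7  2.6] w 0.0188
l1 6.85 [ 0.505  -0.1856  0.1899] q [-0.     0.866  0.5    0.   ] F [ 0.12 -1.35 -0.76] w 0.0185
l2 7.94 [ 0.5048 -0.1855  0.2645] q [-0.     0.866  0.5   -0.   ] F [ 0.45  0.38 -0.25] w 0.0185
0.018 1580 [ 0.5029 -0.1861  0.024 ] [ 0.451 -0.24   0.018] [ 0.555 -0.132  0.03 ]
0.097 439 [ 0.5054 -0.1857  0.1011] [ 0.478 -0.213  0.097] [ 0.533 -0.158  0.105]
0.145 167 [ 0.5057 -0.1859  0.149 ] [ 0.493 -0.198  0.145] [ 0.518 -0.174  0.153]
```

View pics/c.png

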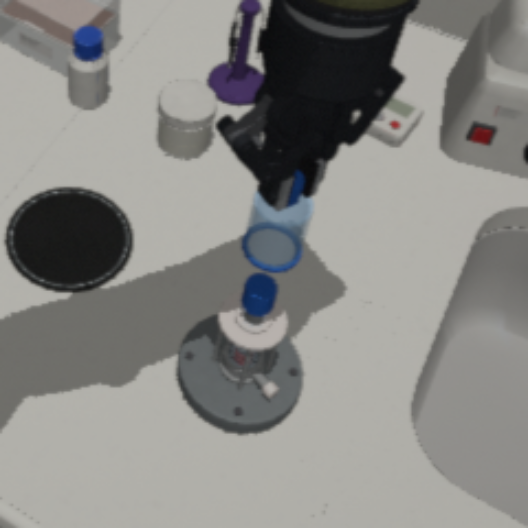

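Cover is lifted upright and clear (rim at about 270,245). The button is bare (260,290) and the stand hasn't moved. Next is placing the cover on the pad.

```bash
python3 - <<'E'
from h import *
ctrl.movel([PX,PY,.22],max_speed=.15)
ctrl.movel([PX,PY,.075],max_speed=.12); f0=get_state()["contact_force"][2]
z=.0715
while z>.0645:
    ctrl.movel([PX,PY,z],max_speed=.03); s=st("low")
    if s["contact_force"][2]-f0>4: break
    z-=.0015
ctrl.ungrasp(); st("open")
ctrl.movel([PX,PY,.25],max_speed=.15)
im,d=vision.grab_frame("scene"); X=cloud("scene",d)
P=X[(d>0)&(np.hypot(X[...,0]-PX,X[...,1]-PY)<.05)]
for lo,hi in((.06,.068),(.08,.09)):
    Q=P[(P[:,2]>lo)&(P[:,2]<hi)]; print(lo,len(Q),((Q.min(0)+Q.max(0))/2).round(4),Q.min(0).round(3),Q.max(0).round(3))
cv2.imwrite("pics/d.png",cv2.resize(im[150:390,220:460],None,fx=2.2,fy=2.2))
st()
E
```

```text
low 11.22 [0.557  0.0226 0.0716] q [-0.     0.866  0.5    0.   ] F [ 0.09 -0.02  0.02] w 0.0187
low 11.47 [0.557  0.0226 0.0699] q [-0.     0.866  0.5   -0.   ] F [-0.85  0.46 -0.68] w 0.0189
low 11.72 [0.5569 0.0225 0.0684] q [-0.     0.866  0.5   -0.   ] F [ 0.03 -0.82  0.19] w 0.0186
low 11.97 [0.5573 0.0225 0.0681] q [-0.     0.866  0.5    0.001] F [-2.44  1.07 11.02] w 0.0187
open 12.63 [0.557  0.0225 0.0669] q [-0.     0.866  0.5   -0.   ] F [-0.4  -0.15  0.03] w 0.0854
0.06 150 [0.5574 0.0212 0.0637] [0.537 0.001 0.06 ] [0.577 0.041 0.067]
0.08 70 [0.5575 0.0216 0.085 ] [0.548 0.012 0.08 ] [0.567 0.031 0.09 ]
 14.05 [0.5565 0.0226 0.2491] q [-0.     0.866  0.5   -0.001] F [ 0.31 -1.22 -0.59] w 0.0853
```

View pics/d.png

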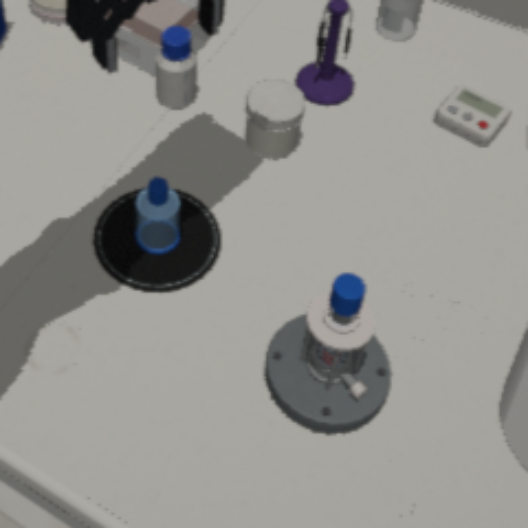

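The cover stands upright and centred on the pad (about 158,220), top at 0.085. Now the button.

```bash
python3 - <<'E'
from h import *
o=np.load("o.npy"); BX,BY=.5055,-.1858
ctrl.movel([BX,BY,.24],max_speed=.15)
ctrl.movep([BX,BY,.22],o)
ctrl.movel([BX,BY,.120],max_speed=.08); st("down"); 
ctrl.close_gripper(force=25); ctrl.pause(.3); s=st("closed"); z0=s["tcp_pos"][2]
for k,dz in enumerate((.004,.015,.03,.0455)):
    ctrl.movel([BX,BY,z0+dz],max_speed=.03); s=st("up%g"%dz)
    if np.linalg.norm(s["contact_force"])>12: print("FORCE");break
ctrl.pause(.3); st("end")
im,d=vision.grab_frame("scene"); X=cloud("scene",d)
P=X[(d>0)&(np.hypot(X[...,0]-BX,X[...,1]-BY)<.07)]
for lo,hi in((.018,.03),(.097,.105)):
    Q=P[(P[:,2]>lo)&(P[:,2]<hi)]; print(lo,len(Q),((Q.min(0)+Q.max(0))/2).round(4))
cv2.imwrite("pics/e.png",cv2.resize(im[230:370,310:460],None,fx=4,fy=4,interpolation=cv2.INTER_CUBIC))
print(vision.camera_info("scene")["mtx"])
E
```

```text
down 17.28 [ 0.5058 -0.186   0.1205] q [0.    0.866 0.5   0.   ] F [-1.01  0.36 -0.02] w 0.0856
closed 18.16 [ 0.5055 -0.1858  0.1201] q [0.    0.866 0.5   0.   ] F [-1.45  1.74  3.37] w 0.0252
up0.004 18.45 [ 0.5055 -0.1858  0.1241] q [ 0.     0.866  0.5   -0.   ] F [ 0.03 -0.61 -1.09] w 0.025
up0.015 18.97 [ 0.5056 -0.1858  0.1353] q [0.    0.866 0.5   0.   ] F [ 0.18 -0.22 -1.47] w 0.0254
up0.03 19.62 [ 0.5055 -0.1857  0.1502] q [0.    0.866 0.5   0.   ] F [-0.36 -0.34 -0.81] w 0.025
up0.0455 20.28 [ 0.5055 -0.1858  0.1657] q [0.    0.866 0.5   0.   ] F [ 0.04 -0.11 -0.75] w 0.025
end 20.58 [ 0.5054 -0.1858  0.1655] q [-0.     0.866  0.5   -0.   ] F [-0.08 -0.23 -0.12] w 0.0255
0.018 1567 [ 0.5025 -0.1857  0.0239]
0.097 471 [ 0.5065 -0.1856  0.1011]
[[431.56722493   0.         282.20149663]
 [  0.         431.56722493 201.5174744 ]
 [  0.           0.           1.        ]]
```

View pics/e.png

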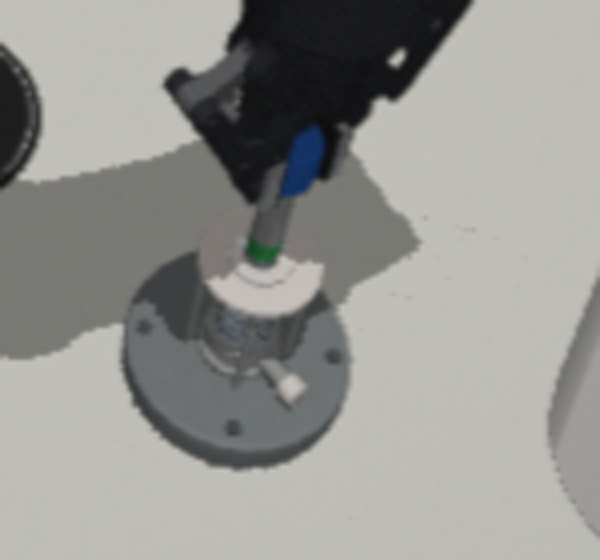

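The green band is fully out (about 263,250) with grey rod below it, and no red shows. I'll do one numeric check, then hand in.

```bash
python3 - <<'E'
from h import *
im,d=vision.grab_frame("scene"); X=cloud("scene",d); I=im.astype(int)
near=(d>0)&(np.hypot(X[...,0]-.5055,X[...,1]+.1858)<.02)&(X[...,2]>.1)
b,g,r=I[...,0],I[...,1],I[...,2]
for n,m in(("green",near&(g>r+25)&(g>b+25)),("red",near&(r>g+30)&(r>b+30)),("button",near&(b>r+50))):
    print(n,m.sum(),np.round([X[m][:,2].min(),X[m][:,2].max()],4) if m.any() else '')
P=X[(d>0)&(np.hypot(X[...,0]-PX,X[...,1]-PY)<.03)&(X[...,2]>.08)]; print("cover top",P.mean(0).round(4),P[:,2].max().round(4))
a=st(); ctrl.pause(.5); b=st()
E
```

```text
green 20 [0.1109 0.1223]
red 0 
button 110 [0.172  0.2303]
cover top [0.5569 0.021  0.0856] 0.0886
 20.68 [ 0.5054 -0.1858  0.1655] q [-0.     0.866  0.5   -0.   ] F [-0.11 -0.26 -0.72] w 0.0252
 21.18 [ 0.5055 -0.1858  0.1656] q [-0.     0.866  0.5   -0.   ] F [-0.2   0.11 -1.62] w 0.0253
```

Green spans 0.111–0.122 with the rim at 0.105, as expected for a draw of about 45.5 mm with no slip.

```bash
python3 -c "
from h import *
ticket.close_job(); st()"
```

```text
the job is handed in; nothing more can be done
the job is handed in; nothing more can be done
```

I did the task and handed it in at about 21 s on the robot's clock, out of 51 s allowed. The hand-in reports no verdict.

- **Dust cover:** I lifted it straight up about 98 mm and stood it upright on the round black pad. In the last check its knob was within about 2 mm of the pad's measured centre, with its top at about 86 mm, as expected.
- **Plunger:** I gripped the blue button at 25 N and drew it up about 45.5 mm. The green band measured 111–122 mm high, above the rim at 105 mm, and no red pixels showed. The gripper was holding it steady.
- **Dispenser:** it stayed flat, and its foot and collar measured within about 1 mm of where they were before. Wrist forces were under 4 N at every reading with the plunger.
- **Other things:** I took no final measurement of the orange dispenser or the other bystanders. The arm kept clear of them.

None of my final checks failed or disagreed. Early on, the networks mislabelled a few things in the camera images, such as the tip box as the button. I set those aside by checking heights and sizes.

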